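# Set glued mock-ups to dry under the swing-arm lamp

## Task

Put the freshly glued mock-ups to dry: first switch the drying lamp off at its toggle switch and only then swing its arm fully clear of the divided tray, well off to the side. Stand every pink bottle and jar mock-up from the bench upright on the floor of the tray, one to a cell, and once all are in swing the lamp back until its shade is centred over the tray, and last of all switch it on again. Leave the glue bottle, the sanding block and the screwdriver where they are.

Things in the scene. Friction and masses are not known exactly. Their poses are not given: they have to be found in the camera images.
- lamp_base: fixed lamp foot, a dark steel disc 110 mm in diameter, with a steel post 22 mm in diameter and 240 mm tall at its centre, which is the vertical hinge axis of the lamp arm; origin at the centre of the foot's underside on the bench
- lamp (a joint): swing of the lamp arm about the post, rad, -0.5 to 1.3, positive is clockwise seen from above (which carries the shade towards the robot, away from the tray). At 0 the arm points along the -y axis of lamp_base. Stiff enough to stay where left (about 1 N at the grip). At the start the lamp is over the tray
- lamp_grip (a point): middle of the upright round black rubber grip, 20 mm in diameter, on top of the lamp shade, on the axis of the shade, 270 mm from the hinge axis and 267 mm above the bench; the grip stands from 234 to 290 mm above the bench. Round grey shade below: 110 mm in diameter, 157 to 234 mm above the bench. Arm tube 16 mm thick, its centre 222 mm above the bench
- tray: fixed plywood tray with 2 x 3 cells, 155 mm (x) by 230 mm (y), 30 mm tall, walls and dividers 5 mm, floor 5 mm thick; origin at the centre of its underside. Cell centres at x = -37.5 and +37.5 mm, y = -75, 0 and +75 mm in its frame; each cell 70 mm square inside
- switch (a joint): lamp toggle lever, rad: 0 = off, 1.0 = on (leaning to the end of its box with a white dot), starts on; stays where it is left, about 1 N at the tip moves it
- switch_tip (a point): centre of the black ball, 26 mm in diameter, at the tip of the toggle lever; about 92 mm above the bench at either end, 102 mm midway; the ball travels 77 mm along the x axis of switch_base
- switch_base: fixed grey switch box 70 x 50 x 25 mm; the lever pivots 22 mm above its origin (centre of the underside), 80 mm from pivot to ball. The lever leans to its -x when off and to its +x (end with the white dot) when on
- glue: white glue bottle, 64 mm in diameter, 150 mm tall, bystander; origin at the centre of its underside
- sander: cork sanding block 110 x 60 x 32 mm lying on the bench, bystander; origin at the centre of its underside
- driver: screwdriver with an orange handle lying on the bench, bystander; its length runs along its x axis
- mock1: pink model-board bottle mock-up, upright cylinder 38 mm in diameter up to 80 mm above its underside, with a pale wooden cap 22 mm in diameter on top, 98 mm in all, about 250 g, glued on a round grey metal base 56 mm in diameter and 10 mm thick; origin at the centre of the base's underside, z up along its axis. Heavy at the foot; stands on the bench at the start, to the robot's right; may be absent
- mock2: pink model-board bottle mock-up, upright cylinder 38 mm in diameter up to 80 mm above its underside, with a pale wooden cap 22 mm in diameter on top, 98 mm in all, about 250 g, glued on a round grey metal base 56 mm in diameter and 10 mm thick; origin at the centre of the base's underside, z up along its axis. Heavy at the foot; stands on the bench at the start, to the robot's right; may be absent
- mock3: pink model-board bottle mock-up, upright cylinder 38 mm in diameter up to 80 mm above its underside, with a pale wooden cap 22 mm in diameter on top, 98 mm in all, about 250 g, glued on a round grey metal base 56 mm in diameter and 10 mm thick; origin at the centre of the base's underside, z up along its axis. Heavy at the foot; stands on the bench at the start, to the robot's right; may be absent
- mock4: pink model-board jar mock-up, upright cylinder 48 mm in diameter up to 68 mm above its underside, with a pale wooden knob 18 mm in diameter on top, 80 mm in all, about 260 g, glued on a round grey metal base 56 mm in diameter and 10 mm thick; origin at the centre of the base's underside, z up along its axis. Heavy at the foot; stands on the bench at the start, to the robot's right; may be absent
- mock5: pink model-board jar mock-up, upright cylinder 48 mm in diameter up to 68 mm above its underside, with a pale wooden knob 18 mm in diameter on top, 80 mm in all, about 260 g, glued on a round grey metal base 56 mm in diameter and 10 mm thick; origin at the centre of the base's underside, z up along its axis. Heavy at the foot; stands on the bench at the start, to the robot's right; may be absent
- mock6: pink model-board jar mock-up, upright cylinder 48 mm in diameter up to 68 mm above its underside, with a pale wooden knob 18 mm in diameter on top, 80 mm in all, about 260 g, glued on a round grey metal base 56 mm in diameter and 10 mm thick; origin at the centre of the base's underside, z up along its axis. Heavy at the foot; stands on the bench at the start, to the robot's right; may be absent
Not all that is in view belongs to the job. What is shaped like the mock5 but blue or red is not meant.

How it is judged (in metres and radians):
On the way, in this order (a step that is already met when the one before it is completed fails the run):
1. the lamp is switched off while it is still over the tray (value of joint switch below 0.2 rad and horizontal distance between lamp_grip and tray below 0.12 m), for 0.2 s.
2. the lamp, still off, has been swung clear of the tray (shade axis more than 180 mm from the tray's centre) (value of joint switch below 0.2 rad and horizontal distance between lamp_grip and tray above 0.18 m), for 0.2 s.
3. every mock-up stands upright on the floor of a cell, with the lamp clear (all of step 2 and z of each of mock1, mock2, mock3, mock4, mock5, mock6 in the frame of tray below 0.012 m and angle between each of mock1, mock2, mock3, mock4, mock5, mock6's own z axis and vertical below 0.12 rad and x of mock1 in the frame of tray between -0.0775 and 0.0775 m and y of mock1 in the frame of tray between -0.115 and 0.115 m and x of mock2 in the frame of tray between -0.0775 and 0.0775 m and y of mock2 in the frame of tray between -0.115 and 0.115 m and x of mock3 in the frame of tray between -0.0775 and 0.0775 m and y of mock3 in the frame of tray between -0.115 and 0.115 m and x of mock4 in the frame of tray between -0.0775 and 0.0775 m and y of mock4 in the frame of tray between -0.115 and 0.115 m and x of mock5 in the frame of tray between -0.0775 and 0.0775 m and y of mock5 in the frame of tray between -0.115 and 0.115 m and x of mock6 in the frame of tray between -0.0775 and 0.0775 m and y of mock6 in the frame of tray between -0.115 and 0.115 m), for 0.2 s.
4. the lamp, still off, is back over the middle of the tray with every mock-up in place (value of joint switch below 0.2 rad and horizontal distance between lamp_grip and tray below 0.05 m and z of each of mock1, mock2, mock3, mock4, mock5, mock6 in the frame of tray below 0.012 m and angle between each of mock1, mock2, mock3, mock4, mock5, mock6's own z axis and vertical below 0.12 rad and x of mock1 in the frame of tray between -0.0775 and 0.0775 m and y of mock1 in the frame of tray between -0.115 and 0.115 m and x of mock2 in the frame of tray between -0.0775 and 0.0775 m and y of mock2 in the frame of tray between -0.115 and 0.115 m and x of mock3 in the frame of tray between -0.0775 and 0.0775 m and y of mock3 in the frame of tray between -0.115 and 0.115 m and x of mock4 in the frame of tray between -0.0775 and 0.0775 m and y of mock4 in the frame of tray between -0.115 and 0.115 m and x of mock5 in the frame of tray between -0.0775 and 0.0775 m and y of mock5 in the frame of tray between -0.115 and 0.115 m and x of mock6 in the frame of tray between -0.0775 and 0.0775 m and y of mock6 in the frame of tray between -0.115 and 0.115 m), for 0.2 s.
At the end, for the whole second after the job is handed in: Every mock-up present stands at rest and upright (within 0.12 rad) on the floor of a tray cell (the cells are too small for two), the shade's axis is within 50 mm of the tray's centre with the lamp at rest, and the switch is on (lever beyond 0.8 rad) (value of joint switch above 0.8 rad and horizontal distance between lamp_grip and tray below 0.05 m and velocity of joint lamp between -0.05 and 0.05 rad/s and z of each of mock1, mock2, mock3, mock4, mock5, mock6 in the frame of tray below 0.012 m and angle between each of mock1, mock2, mock3, mock4, mock5, mock6's own z axis and vertical below 0.12 rad and x of mock1 in the frame of tray between -0.0775 and 0.0775 m and y of mock1 in the frame of tray between -0.115 and 0.115 m and x of mock2 in the frame of tray between -0.0775 and 0.0775 m and y of mock2 in the frame of tray between -0.115 and 0.115 m and x of mock3 in the frame of tray between -0.0775 and 0.0775 m and y of mock3 in the frame of tray between -0.115 and 0.115 m and x of mock4 in the frame of tray between -0.0775 and 0.0775 m and y of mock4 in the frame of tray between -0.115 and 0.115 m and x of mock5 in the frame of tray between -0.0775 and 0.0775 m and y of mock5 in the frame of tray between -0.115 and 0.115 m and x of mock6 in the frame of tray between -0.0775 and 0.0775 m and y of mock6 in the frame of tray between -0.115 and 0.115 m and linear speed of each of mock1, mock2, mock3, mock4, mock5, mock6 below 0.03 m/s); the robot touches nothing.
It fails at once if the glue bottle is displaced by more than 50 mm (distance of glue from where it was at the start of the episode above 0.05 m).
It fails at once if the sanding block is displaced by more than 50 mm (distance of sander from where it was at the start of the episode above 0.05 m).
It fails at once if the screwdriver is displaced by more than 50 mm (distance of driver from where it was at the start of the episode above 0.05 m).
Of mock1, mock2, mock3, mock4, mock5, mock6 only 4 to 6 are there at a start; the rules pass over those that are not, and their reading is None.
At some moment in a run one of mock1, mock2, mock3, mock4, mock5, mock6 may be knocked a few centimetres aside while the robot is not near it.
Once in a run the grip may slacken for a moment while it holds something.
It also fails if it takes over 210 s, if anything falls off the work surface, if the arm or the gripper's body presses on something with over 40 N, if the wrist force passes 120 N, or if a joint passes its speed limit or range.

## Robot

A 6-joint arm with a two-finger parallel gripper is mounted at the origin on the work surface. World frame = base frame: x ahead of the robot, y to its left, z up, the work surface at z = 0. Lengths are in m, angles in degrees, forces in N, time in s.
With the tool pointing down it reaches from about 0.4 to 0.825 m from the base axis. Payload 7 kg.
Tool frame: the origin (TCP) lies midway between the tips of the shut fingers; the grasp point (between the pads) lies ctrl.grasp_offset behind it (ctrl.grasp_offset is the distance from the TCP to the grasp point, in m); z points along the fingers, y is the line along which they close (so a half turn about z gives the same grasp; the last joint's range is limited). The gripper opens to 88 mm and grips with 3 to 60 N. Pads are 19 mm wide; open, the fingers measure 130 mm over their backs; the gripper's body (78 mm by 193 mm) begins 47 mm behind the grasp point.
Start: joints at [87.897, 20.546, 0.682, 0, -70.136, -16.507], TCP at [0.215, 0.64, 0.227] pointing down, gripper open.
Joint ranges: [-176.03, 176.03], [-82.01, 121.73], [-58.28, 71.71], [-173.87, 95.51], [-174.79, -0.11], [-173.66, 173.66]. Speed limits (degrees/s): [136.94, 136.94, 172.46, 180, 180, 180].

## Interface

Orientations are given as [roll, pitch, yaw] about the fixed x, y, z axes, in that order (R = Rz(yaw) Ry(pitch) Rx(roll)).
In Python, from plant import ctrl gives the robot as it stands. The module is installed in compiled form; this text tells all that it offers.
- The arm moves only by the tool send_rows, never from a script. Its argument "increments" is a list that holds one entry, the list of rows, each a list of 4 numbers: the shift along the world's x, y, z normalised to -1 to 1, where 1 is 0.2 m, then the turn about the world's z normalised to -1 to 1, where 1 is 1.5 rad. In form: [[[x, y, z, roll], ...]]. A call has 1 to 12 rows; each row is the pose to reach, as a shift and turn from the pose commanded when the call began; what a row does not reach only later rows make up. A row lasts 1/8 s, in which the tool goes at most 62.5 mm and 10.7 degrees, less where a joint would pass 70% of its speed; a pose out of reach is approached as far as the arm can. A call with a number of a shift or a turn outside -1 to 1 is refused whole. A call with a gripper value outside its range is refused whole. "jaw" is the opening, from 0 (shut) to 1 (fully open), set as the call begins (left out, the last holds). The fingers move at their own pace and stop on an object; the grip force is fixed at half the most. Time passes only in rows, so rows that repeat a pose let the fingers close. It gives the time, the measured TCP pose, the force, the opening and the grip force at its end, in the units of the state.
- ctrl.get_obs(): the state, without advancing time (a new reading comes with each control period).
- ctrl.snapshot(name): name is "scene" or "top" or "wrist"; returns the picture (400x640x3 uint8, red, green, blue); there is no depth.
- ctrl.calibration(name): a dict with "mtx" (3x3 intrinsics, pixels), "eye" and "attitude" of the camera in the world. Camera axes: x right, y up, looking along -z (the intrinsics and any distortion apply to the point x, -y, -z); pixel columns grow to the right and rows downward; lengths in m; the calibration is good to about 2 mm. A picture is of the moment at which its call begins: read the wrist's pose just before it. calibration takes no time and is no camera call; for the wrist camera it gives the pose at the moment of the call.
- ctrl.close_job(): hands the job in; it is judged then, once.
Trained networks look in the newest picture that a camera, given by its name, has taken for a name from the list of things; names that differ only in an ending like _2 or _b are one class to them, and where a whole thing is asked for, a point or a joint stands for the part that bears it (a point fixed in the world has none). Each returns a list of dicts, best first, with "conf" (0 to 1); they miss things now and then, are a little off and sometimes report something else, mostly with a low value. They report only what shows in the picture. A call takes as long as a camera call. They do not tell look-alikes from the thing itself.
- ctrl.trace(thing, camera): "mask" (400x640 bool, what is visible of it) and "bbox" ([left, top, right, bottom] in pixels, round what is visible of it).
- ctrl.spot_point(thing, camera): "pixel" ([row, column] in pixels: a listed point, or the origin of a listed thing).
The state is a dict: "clock": time; "joint_pos": joint angles; "qvel": joint speeds; "tau": joint torques, N m; "tool_pos": TCP position; "orientation": TCP orientation; "force": force on the tool from outside, world axes, zero at the start; "moment": the same for the moment, N m; "opening": finger opening in m; "gripper_force": force on a finger pad.
Only numpy, scipy, OpenCV 4.12 (cv2) and the standard library are available. Lean on these libraries where they do the work, as an engineer would, in place of code of your own. Each camera call takes 0.05 s, during which the arm holds its last target. There are 200 camera calls.

## Working session

There is one attempt and no reset: what is moved stays moved. The work goes in short steps, Python scripts to look and compute and a tool call to move; the robot and the scene stay as the last step left them, time stands still between calls to the robot, and variables do not carry over. Pictures are saved under pics/ and viewed, at most 14 in all, crops included, and the job is handed in when it is done.

Besides the shell and the picture viewer there is one more tool, called as name([rows], argument=value, ...), one row to a line, values as JSON. send_rows: Moves the arm, as the interface text tells. Its arguments: {"type":"object","properties":{"increments":{"type":"array"},"jaw":{"type":"number"}},"required":["increments"]}

```bash
mkdir -p pics; cat > h.py <<'E'
import numpy as np, cv2
from plant import ctrl
def save(cam,name):
    im=ctrl.snapshot(cam); cv2.imwrite(f'pics/{name}.png',im[:,:,::-1]); return im
def ray(cam,px,c=None):
    c=c or ctrl.calibration(cam); K=np.array(c['mtx']); r,cc=px
    d=np.linalg.solve(K,[cc,r,1.]); d=np.array([d[0],-d[1],-d[2]])
    R=np.array(c['attitude'])
    return np.array(c['eye']),R@d
def atz(cam,px,z,c=None):
    e,d=ray(cam,px,c); return e+d*(z-e[2])/d[2]
def tri(rays):
    A=np.zeros((3,3));b=np.zeros(3)
    for e,d in rays:
        d=d/np.linalg.norm(d);P=np.eye(3)-np.outer(d,d);A+=P;b+=P@e
    p=np.linalg.solve(A,b); return p
E
python3 - <<'E'
from h import *
for c in ('scene','top','wrist'):
    save(c,c+'0'); k=ctrl.calibration(c); print(c,{a:np.round(v,3).tolist() if not isinstance(v,str) else v for a,v in k.items()})
print(ctrl.get_obs(), ctrl.grasp_offset)
for n in ['mock1','mock4','tray','switch_base','switch_tip','lamp_grip','lamp_base','glue','sander','driver']:
    for c in ('top','scene'):
        print(n,c,[(round(d['conf'],2),np.round(d['pixel']).tolist()) for d in ctrl.spot_point(n,c)])
E
```

```text
scene {'mtx': [[399.716, 0.0, 318.122], [0.0, 399.716, 200.581], [0.0, 0.0, 1.0]], 'eye': [0.922, -0.581, 1.077], 'attitude': [36.008, -0.778, 32.85]}
top {'mtx': [[473.554, 0.0, 320.862], [0.0, 473.554, 198.256], [0.0, 0.0, 1.0]], 'eye': [0.503, -0.048, 1.604], 'attitude': [4.168, 0.293, -91.361]}
wrist {'mtx': [[327.136, 0.0, 319.437], [0.0, 327.136, 194.926], [0.0, 0.0, 1.0]], 'eye': [0.277, 0.618, 0.383], 'attitude': [-14.195, -0.089, -108.563]}
{'clock': 0.15, 'joint_pos': array([ 8.78978789e+01,  2.05831527e+01,  6.46923320e-01, -1.54221653e-02,
       -7.01354063e+01, -1.65067409e+01]), 'qvel': array([ 0.01944386, -0.09805528,  0.17631663,  0.09612305,  0.11441478,
       -0.00750346]), 'tau': array([-2.22006733e-03, -5.83273888e+01,  2.93291759e+01,  7.00132281e+00,
        8.78646446e-03, -1.09636044e-04]), 'tool_pos': array([0.21530145, 0.63936265, 0.22583084]), 'orientation': array([ 1.79927197e+02, -6.45344990e-03, -1.86141074e+01]), 'force': array([ 0.0881063 ,  0.00476572, -0.58319957]), 'moment': array([ 0.00962757,  0.01011135, -0.00848176]), 'gripper_force': 0.0, 'op
[... 760 characters left out ...]
op [(0.98, [244.0, 246.0])]
tray scene [(0.77, [173.0, 331.0]), (0.4, [254.0, 249.0])]
switch_base top [(0.72, [196.0, 342.0])]
switch_base scene [(0.68, [265.0, 314.0])]
switch_tip top [(0.61, [208.0, 346.0])]
switch_tip scene [(0.49, [241.0, 306.0])]
lamp_grip top [(0.59, [255.0, 226.0])]
lamp_grip scene [(0.95, [111.0, 333.0])]
lamp_base top [(0.7, [194.0, 186.0])]
lamp_base scene [(0.6, [155.0, 401.0]), (0.51, [243.0, 390.0])]
glue top [(0.74, [165.0, 376.0]), (0.69, [153.0, 284.0])]
glue scene [(0.68, [315.0, 320.0]), (0.19, [229.0, 274.0])]
sander top [(0.68, [155.0, 333.0])]
sander scene [(0.92, [282.0, 363.0])]
driver top [(0.59, [153.0, 281.0])]
driver scene [(0.52, [242.0, 387.0])]
```

```bash
python3 - <<'E'
import cv2
a=cv2.imread('pics/top0.png'); cv2.imwrite('pics/topc.png',cv2.resize(a[120:320,130:490],None,fx=2.2,fy=2.2,interpolation=cv2.INTER_CUBIC))
a=cv2.imread('pics/scene0.png'); cv2.imwrite('pics/scenec.png',cv2.resize(a[70:390,120:520],None,fx=1.8,fy=1.8,interpolation=cv2.INTER_CUBIC))
E
sed -i "s/R=np.array(c\['attitude'\])/R=Rotation.from_euler('xyz',c['attitude'],degrees=True).as_matrix()/; 1a from scipy.spatial.transform import Rotation" h.py
python3 - <<'E'
from h import *
P=lambda n,t,s: print(n, tri([ray('top',t),ray('scene',s)]).round(3))
P('tray',(244,246),(173,331));P('swbase',(196,342),(265,314));P('tip',(208,346),(241,306));P('grip',(255,226),(111,333));P('lbase',(194,186),(155,401));P('glue',(165,376),(315,320));P('sander',(155,333),(282,363));P('driver',(153,281),(242,387))
for p in [(252,368),(217,380),(263,426),(249,330),(227,432),(207,409)]: print(p,atz('top',p,0).round(3))
for p in [(254,250),(324,218),(226,273),(295,191),(281,268),(345,175),(318,257)]: print(p,atz('scene',p,0).round(3))
E
```

```text
tray [ 0.474  0.218 -0.014]
swbase [ 0.626 -0.116 -0.012]
tip [ 0.587 -0.117  0.095]
grip [0.453 0.235 0.249]
lbase [0.648 0.417 0.005]
glue [ 0.727 -0.236 -0.006]
sander [ 0.772 -0.086 -0.012]
driver [ 0.777  0.089 -0.026]
(252, 368) [ 0.435 -0.197  0.   ]
(217, 380) [ 0.551 -0.241  0.   ]
(263, 426) [ 0.393 -0.391  0.   ]
(249, 330) [ 0.448 -0.069  0.   ]
(227, 432) [ 0.513 -0.416  0.   ]
(207, 409) [ 0.583 -0.341  0.   ]
(254, 250) [ 0.446 -0.197  0.   ]
(324, 218) [ 0.507 -0.413  0.   ]
(226, 273) [ 0.444 -0.078  0.   ]
(295, 191) [ 0.389 -0.391  0.   ]
(281, 268) [ 0.545 -0.238  0.   ]
(345, 175) [ 0.45  -0.516  0.   ]
(318, 257) [ 0.586 -0.342  0.   ]
```

View pics/topc.png

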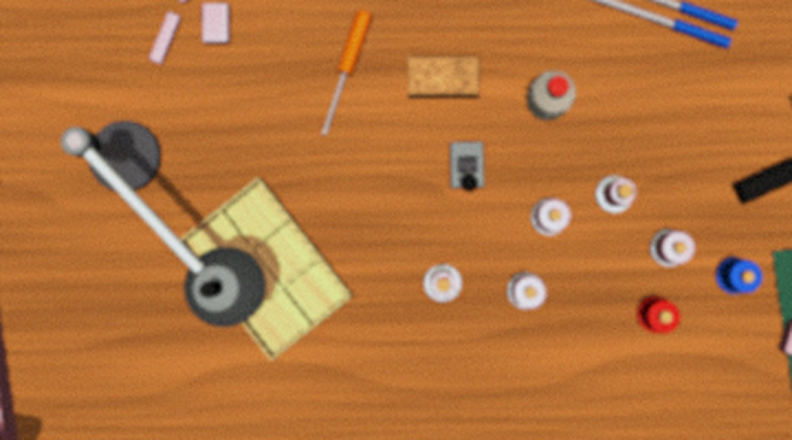

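View pics/scenec.png

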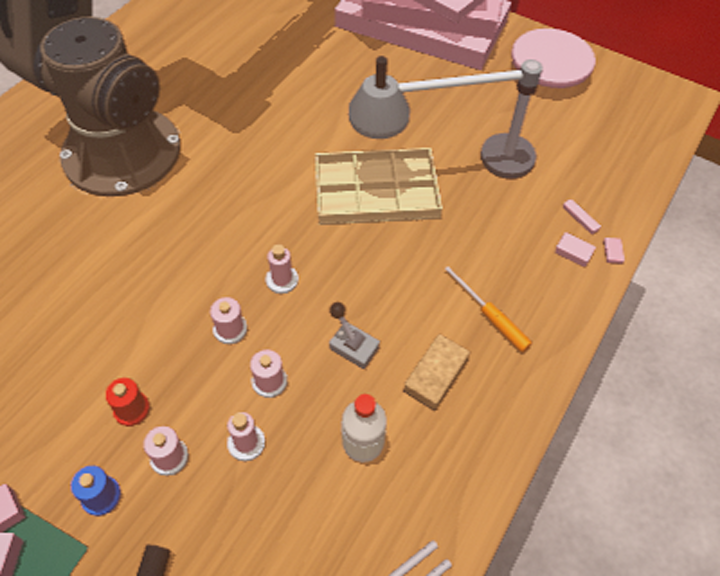

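The pictures show five pink mock-ups. In full top-view pixels (row, col) they are: bottles at (249,330) and (207,409), and jars at (252,368), (217,380) and (227,432). The red (263,426) and blue look-alikes are excluded. The switch lever leans to world -x (on), and the shade is over the tray. Next I rise clear of the lamp and go above the switch.

send_rows([
  [[0, 0, 0.65, 0], [0, 0, 0.65, 0], [0, 0, 0.65, 0], [0.2, -0.4, 0.65, -0.2], [0.45, -1, 0.65, -0.4], [0.45, -1, 0.65, -0.4], [0.45, -1, 0.65, -0.4]],
], jaw=0.7)

```text
clock: 2.02
tool_pos: [0.3062, 0.437, 0.3571]
orientation: [-180.0, 0.0, -53.2]
force: [0.3, 1.0, 0.4]
opening: 0.0612
gripper_force: 0.0
```

send_rows([
  [[0.5, -1, 0, -0.43], [0.5, -1, 0, -0.43], [0.5, -1, 0, -0.43], [0.5, -1, 0, -0.43], [0.5, -1, 0, -0.43]],
])

```text
clock: 2.65
tool_pos: [0.4062, 0.2379, 0.3567]
orientation: [-180.0, 0.0, -90.1]
force: [0.3, -0.7, 0.2]
opening: 0.0614
gripper_force: 0.0
```

send_rows([
  [[0.5, -1, 0, 0], [0.5, -1, 0, 0], [0.5, -1, 0, 0], [0.5, -1, 0, 0]],
])

```text
clock: 3.15
tool_pos: [0.5063, 0.0382, 0.3561]
orientation: [180.0, -0.0, -89.9]
force: [0.6, 0.9, 0.1]
opening: 0.0613
gripper_force: 0.0
```

send_rows([
  [[0.2, -0.8, 0, 0], [0.2, -0.8, 0, 0], [0.2, -0.8, 0, 0], [0.2, -0.8, 0, 0], [0.2, -0.8, 0, 0]],
])

```text
clock: 3.78
tool_pos: [0.5456, -0.1196, 0.356]
orientation: [180.0, 0.0, -89.9]
force: [-0.9, 0.1, -0.1]
opening: 0.0615
gripper_force: 0.0
```

```bash
python3 - <<'E'
from h import *
w=ctrl.calibration('wrist'); im=save('wrist','w1')
for n,z in [('switch_tip',.092),('switch_base',0),('mock1',0),('mock4',0),('glue',0)]:
    for d in ctrl.spot_point(n,'wrist'): print(n,round(d['conf'],2),np.round(d['pixel']),atz('wrist',d['pixel'],z,w).round(3), 'tri' , tri([ray('wrist',d['pixel'],w),ray('top',(208,346))]).round(3) if n=='switch_tip' else '')
E
```

```text
switch_tip 0.8 [166. 279.] [ 0.598 -0.118  0.092] tri [ 0.585 -0.123  0.137]
switch_base 0.73 [161. 266.] [ 0.63  -0.111  0.   ] tri 
mock1 0.79 [ 77. 317.] [ 0.55  -0.236  0.   ] tri 
mock1 0.6 [103. 394.] [ 0.433 -0.199  0.   ] tri 
mock1 0.56 [185. 375.] [ 0.456 -0.072  0.   ] tri 
mock4 0.79 [ 77. 317.] [ 0.55  -0.236  0.   ] tri 
mock4 0.6 [103. 394.] [ 0.433 -0.199  0.   ] tri 
mock4 0.56 [185. 375.] [ 0.456 -0.072  0.   ] tri 
glue 0.66 [ 76. 193.] [ 0.733 -0.237  0.   ] tri
```

View pics/w1.png

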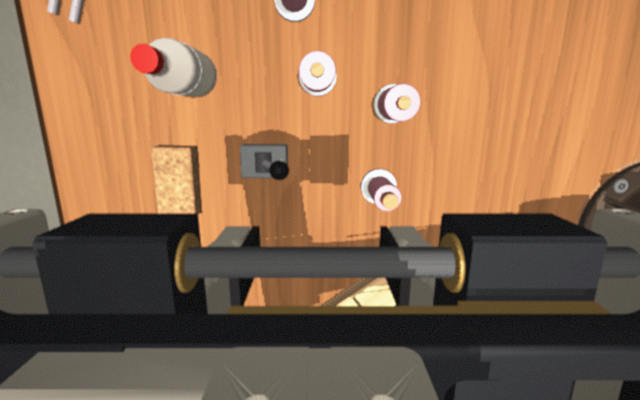

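The ball at (170,279) leans to image right (world -x), as expected. I lower the open fingers around it and push to +x.

send_rows([
  [[0.24, 0.02, 0, 0], [0.24, 0.02, -1, 0], [0.24, 0.02, -1, 0], [0.24, 0.02, -1, 0], [0.24, 0.02, -1, 0], [0.24, 0.02, -1, 0]],
])

```text
clock: 4.82
tool_pos: [0.5942, -0.1162, 0.1577]
orientation: [-180.0, -0.0, -89.9]
force: [0.9, -0.3, 1.0]
opening: 0.0616
gripper_force: 0.0
```

send_rows([
  [[0, 0, -0.2, 0], [0, 0, -0.39, 0], [0, 0, -0.39, 0], [0, 0, -0.39, 0]],
])

```text
clock: 5.32
tool_pos: [0.5956, -0.1163, 0.0817]
orientation: [-179.8, -0.0, -89.9]
force: [0.5, 0.7, 0.8]
opening: 0.0613
gripper_force: 0.0
```

send_rows([
  [[0.1, 0, 0, 0], [0.2, 0, 0, 0], [0.3, 0, 0, 0], [0.37, 0, 0, 0], [0.42, 0, 0, 0], [0.42, 0, 0, 0]],
])

```text
clock: 6.08
tool_pos: [0.6781, -0.1163, 0.079]
orientation: [-179.9, 0.0, -89.9]
force: [-0.4, 0.2, 0.5]
opening: 0.0613
gripper_force: 0.0
```

```bash
python3 - <<'E'
from h import *
w=ctrl.calibration('wrist'); im=save('wrist','w2')
print([(n,d['conf'],d['pixel'].round() if hasattr(d['pixel'],'round') else d['pixel'],atz('wrist',d['pixel'],z,w).round(3)) for n,z in (('switch_tip',.092),('switch_base',0)) for d in ctrl.spot_point(n,'wrist')])
save('scene','s2')
print([(d['conf'],d['pixel'],atz('scene',d['pixel'],.092).round(3)) for d in ctrl.spot_point('switch_tip','scene')])
E
```

```text
[('switch_tip', 0.73, [260.0, 351.3], array([ 0.662, -0.114,  0.092])), ('switch_base', 0.8, [208.1, 382.5], array([ 0.63 , -0.113,  0.   ]))]
[(0.57, [252.3, 324.6], array([ 0.657, -0.112,  0.092]))]
```

send_rows([
  [[0.02, 0, 0, 0], [0.02, 0, 0, 0], [0, 0, 0, 0], [0, 0, 0.5, 0], [0, 0, 1, 0], [0, 0, 1, 0], [0, 0, 1, 0], [0, 0, 1, 0]],
])

```text
clock: 7.32
tool_pos: [0.6775, -0.1162, 0.2795]
orientation: [-179.9, 0.0, -89.9]
force: [-0.1, -0.5, -1.1]
opening: 0.0618
gripper_force: 0.0
```

send_rows([
  [[-0.5, 0.5, 0.5, 0], [-0.5, 1, 0.5, 0], [-0.5, 1, 0.5, 0], [-0.5, 1, 0.5, 0], [-0.5, 1, 0.5, 0]],
])

```text
clock: 7.95
tool_pos: [0.5763, 0.087, 0.3785]
orientation: [-180.0, 0.0, -89.7]
force: [0.5, 0.2, 0.7]
opening: 0.0617
gripper_force: 0.0
```

```bash
python3 - <<'E'
from h import *
w=ctrl.calibration('wrist'); im=save('wrist','w3'); 
T={}
for c in ('wrist','top','scene'):
    k=w if c=='wrist' else ctrl.calibration(c)
    if c!='wrist': save(c,c+'3')
    for n,z in [('switch_tip',.092),('lamp_grip',.267),('lamp_base',0),('tray',0)]:
        for d in ctrl.spot_point(n,c)[:2]: print(c,n,round(d['conf'],2),np.round(d['pixel']),atz(c,d['pixel'],z,k).round(3)); 
print(ctrl.get_obs()['tool_pos'])
E
```

```text
wrist switch_tip 0.54 [141. 199.] [0.738 0.06  0.092]
wrist tray 0.84 [219. 377.] [0.477 0.199 0.   ]
top switch_tip 0.47 [188. 347.] [ 0.645 -0.127  0.092]
top switch_tip 0.23 [244. 248.] [0.472 0.194 0.092]
top lamp_grip 0.93 [250. 225.] [0.461 0.229 0.267]
top lamp_base 0.86 [192. 184.] [0.653 0.422 0.   ]
top tray 0.73 [242. 249.] [0.477 0.204 0.   ]
scene switch_tip 0.48 [252. 327.] [ 0.662 -0.107  0.092]
scene switch_tip 0.26 [314. 256.] [ 0.605 -0.356  0.092]
scene lamp_grip 0.89 [106. 332.] [0.455 0.238 0.267]
scene lamp_grip 0.21 [325. 216.] [ 0.608 -0.459  0.267]
scene lamp_base 0.91 [156. 402.] [0.657 0.419 0.   ]
scene tray 0.74 [313. 323.] [ 0.728 -0.231  0.   ]
scene tray 0.7 [174. 327.] [0.474 0.198 0.   ]
[0.57745916 0.08352066 0.37854405]
```

View pics/w3.png

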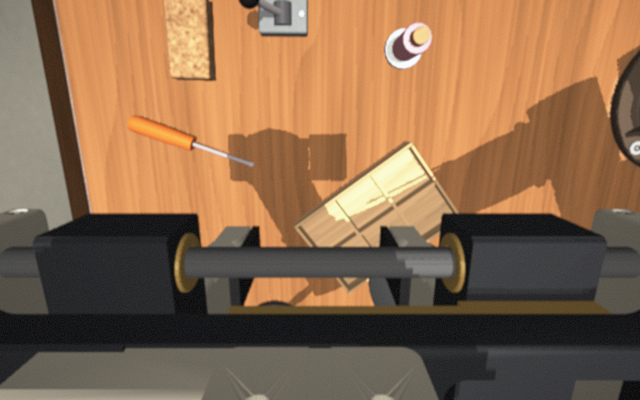

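The switch lever leans left (off), with the white dot on the other end. Next I cage the lamp grip.

send_rows([
  [[-0.3, 0.4, 0, -0.12], [-0.6, 0.75, 0, -0.4], [-0.6, 0.75, 0, -0.4], [-0.6, 0.75, 0, -0.4], [-0.6, 0.75, 0, -0.4], [-0.6, 0.75, -0.3, -0.4], [-0.6, 0.75, -0.63, -0.4], [-0.6, 0.75, -0.63, -0.4], [-0.6, 0.75, -0.63, -0.4]],
])

```text
clock: 9.82
tool_pos: [0.4589, 0.2339, 0.2547]
orientation: [-179.9, 0.1, -124.3]
force: [-0.1, 0.4, 1.3]
opening: 0.0614
gripper_force: 0.0
```

send_rows([
  [[0, 0, 0, 0], [0, 0, 0, 0], [0, 0, 0, 0]],
], jaw=0.33)

```text
clock: 10.2
tool_pos: [0.4577, 0.2339, 0.2535]
orientation: [-180.0, 0.1, -124.3]
force: [0.2, 0.2, 0.2]
opening: 0.0372
gripper_force: 0.0
```

```bash
python3 - <<'E'
from h import *
o=ctrl.get_obs();print(o['joint_pos'],o['orientation'],o['tool_pos'])
c=np.array([.653,.419]); g=o['tool_pos'][:2]-c; print(np.linalg.norm(g))
for k in range(1,11):
    a=-.088*k; R=np.array([[np.cos(a),-np.sin(a)],[np.sin(a),np.cos(a)]]); g0=np.array([.457,.234])-c
    print(k,((R@g0-g0)/.2).round(2), (c+R@g0).round(3))
E
```

```text
[ 4.89869237e+01  4.18386525e+00 -1.69647123e+01  7.67585400e-03
 -6.87620113e+01 -8.33007800e+01] [-1.79982460e+02  8.79652950e-02 -1.24311068e+02] [0.45769454 0.23392776 0.25351904]
0.26906496733080415
1 [-0.08  0.09] [0.441 0.252]
2 [-0.15  0.19] [0.428 0.271]
3 [-0.21  0.29] [0.416 0.292]
4 [-0.26  0.39] [0.405 0.313]
5 [-0.3   0.51] [0.397 0.335]
6 [-0.33  0.62] [0.39  0.358]
7 [-0.35  0.74] [0.386 0.381]
8 [-0.37  0.85] [0.384 0.405]
9 [-0.37  0.97] [0.384 0.429]
10 [-0.36  1.09] [0.386 0.452]
```

send_rows([
  [[-0.08, 0.09, 0, -0.05], [-0.15, 0.19, 0, -0.1], [-0.21, 0.29, 0, -0.15], [-0.26, 0.39, 0, -0.2], [-0.3, 0.51, 0, -0.25], [-0.33, 0.62, 0, -0.3], [-0.35, 0.74, 0, -0.35], [-0.37, 0.85, 0, -0.4], [-0.37, 0.97, 0, -0.45], [-0.37, 0.97, 0, -0.45]],
])

```text
clock: 11.45
tool_pos: [0.3833, 0.4289, 0.2523]
orientation: [-180.0, -0.0, -162.9]
force: [1.1, -0.4, -0.3]
opening: 0.0286
gripper_force: 0.7
```

send_rows([
  [[0, 0.1, 0, 0], [0, 0.1, 0, 0], [0, 0.07, 0, 0], [0, 0.07, 0, 0]],
], jaw=0.7)

```text
clock: 11.95
tool_pos: [0.3834, 0.4409, 0.2529]
orientation: [180.0, 0.0, -163.0]
force: [0.5, 0.1, -0.0]
opening: 0.06
gripper_force: 0.0
```

send_rows([
  [[0, 0, 0.3, 0], [0, 0, 0.6, 0], [0, 0, 0.6, 0], [0, 0, 0.6, 0.1], [0.4, -0.9, 0.6, 0.4], [0.4, -0.9, 0.6, 0.5], [0.4, -0.9, 0.6, 0.7], [0.4, -0.9, 0.6, 0.75], [0.4, -0.9, 0.6, 0.85], [0.4, -0.9, 0.6, 0.85]],
])

```text
clock: 13.2
tool_pos: [0.4634, 0.2608, 0.3724]
orientation: [180.0, 0.0, -90.7]
force: [0.4, -0.1, 0.0]
opening: 0.0613
gripper_force: 0.0
```

```bash
python3 - <<'E'
from h import *
o=ctrl.get_obs();print(o['joint_pos'],o['orientation'],o['tool_pos'])
for c in ('top','scene'):
    k=ctrl.calibration(c); save(c,c+'4')
    for n,z in [('switch_tip',.092),('lamp_grip',.267),('lamp_base',0),('tray',0)]:
        for d in ctrl.spot_point(n,c)[:2]: print(c,n,round(d['conf'],2),np.round(d['pixel']),atz(c,d['pixel'],z,k).round(3)); 
    for d in ctrl.trace('tray',c)[:1]:
        m=d['mask'].astype(np.uint8); pts=np.argwhere(m); P=np.array([atz(c,p,.03,k)[:2] for p in pts])
        print(c,d['conf'],cv2.minAreaRect((P*1000).astype(np.float32)),P.mean(0))
E
python3 -c "
import cv2
a=cv2.imread('pics/top4.png'); cv2.imwrite('pics/topc4.png',cv2.resize(a[120:320,130:490],None,fx=2.2,fy=2.2,interpolation=cv2.INTER_CUBIC))"
```

```text
[ 5.05033225e+01  3.32286987e+00 -2.72743632e+00 -1.31444170e-02
 -8.39415568e+01 -5.12150844e+01] [ 1.79994908e+02  1.45304964e-02 -9.07131489e+01] [0.4633706  0.26075905 0.37243963]
top switch_tip 0.53 [186. 346.] [ 0.651 -0.123  0.092]
top lamp_grip 0.4 [252. 372.] [ 0.446 -0.183  0.267]
top lamp_base 0.76 [190. 187.] [0.658 0.412 0.   ]
top tray 0.65 [242. 248.] [0.476 0.206 0.   ]
top 0.92 ((479.47015380859375, 196.11343383789062), (230.7254638671875, 155.76885986328125), 36.96000671386719) [0.47850052 0.19575327]
scene switch_tip 0.49 [252. 327.] [ 0.66  -0.107  0.092]
scene lamp_grip 0.86 [ 63. 350.] [0.392 0.455 0.267]
scene lamp_grip 0.38 [157. 404.] [0.728 0.171 0.267]
scene lamp_base 0.73 [156. 400.] [0.649 0.417 0.   ]
scene tray 0.82 [172. 328.] [0.473 0.207 0.   ]
scene 0.62 ((488.14605712890625, 187.7942657470703), (230.9818878173828, 177.037841796875), 37.412113189697266) [0.4897888  0.18492773]
```

View pics/topc4.png

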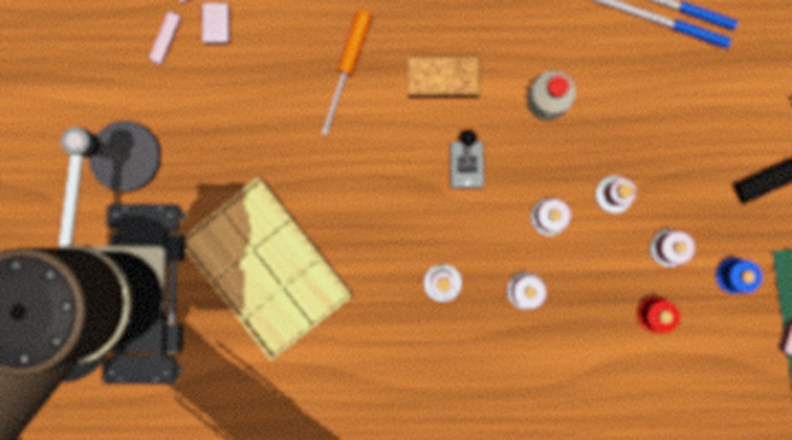

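The lamp now points well clear to the left and the lever is off. The tray measures 230.7 x 155.8 mm, centred at (0.479, 0.197) with its long axis at 37°. Next I survey the mock-ups with the wrist camera from two places.

send_rows([
  [[0.09, -0.5, 0, -0.085], [0.09, -1, 0, -0.085], [0.09, -1, 0, -0.085], [0.09, -1, 0, -0.085], [0.09, -1, 0, -0.085]],
], jaw=1)

```text
clock: 14.42
tool_pos: [0.4815, 0.061, 0.3727]
orientation: [-180.0, 0.0, -98.4]
force: [-0.4, 0.7, 0.9]
opening: 0.0872
gripper_force: 0.0
```

send_rows([
  [[0.1, -0.6, 0, 0], [0.1, -0.6, 0, 0], [0.1, -0.6, 0, 0], [0.1, -0.6, 0, 0], [0.1, -0.6, 0, 0]],
])

```text
clock: 15.05
tool_pos: [0.5016, -0.0569, 0.3725]
orientation: [180.0, 0.0, -98.2]
force: [-0.4, -0.3, -0.7]
opening: 0.0879
gripper_force: 0.0
```

```bash
cat >> h.py <<'E'
def look(name):
    w=ctrl.calibration('wrist'); o=ctrl.get_obs(); im=save('wrist',name)
    print('tcp',o['tool_pos'].round(4),'yaw',o['orientation'][2].round(1),'open',round(o['opening'],4))
    out=[]
    for d in ctrl.spot_point('mock4','wrist'):
        r,c=map(int,d['pixel']); r0=max(r-12,0); col=im[r0:r+8,max(c-8,0):c+8].reshape(-1,3).mean(0).round()
        print('mock',round(d['conf'],2),np.round(d['pixel']),atz('wrist',d['pixel'],0,w).round(4),col)
        out.append((ray('wrist',d['pixel'],w)))
    return out
E
python3 -c "from h import *; look('v1')"
```

```text
tcp [ 0.5016 -0.0569  0.3725] yaw -98.2 open 0.0879
mock 0.97 [141. 348.] [ 0.4539 -0.0713  0.    ] [192. 164. 158.]
mock 0.94 [ 41. 274.] [ 0.5452 -0.234   0.    ] [208. 193. 195.]
mock 0.88 [ 54. 348.] [ 0.4376 -0.2003  0.    ] [236. 223. 211.]
```

send_rows([
  [[0.1, -0.7, 0, 0], [0.1, -0.7, 0, 0], [0.1, -0.7, 0, 0], [0.1, -0.7, 0, 0], [0.1, -0.7, 0, 0]],
])

```text
clock: 15.78
tool_pos: [0.5215, -0.1972, 0.3727]
orientation: [-180.0, 0.0, -98.2]
force: [-0.6, 0.2, 0.3]
opening: 0.0876
gripper_force: 0.0
```

```bash
python3 -c "from h import *; look('v2')"
```

```text
tcp [ 0.5215 -0.1972  0.3727] yaw -98.2 open 0.0876
mock 0.9 [146. 372.] [ 0.4358 -0.1989  0.    ] [216. 199. 196.]
mock 0.81 [ 69. 267.] [ 0.5816 -0.3365  0.    ] [185. 163. 157.]
mock 0.77 [ 10. 380.] [ 0.4032 -0.3931  0.    ] [127.  32.  30.]
mock 0.71 [222. 368.] [ 0.4554 -0.0708  0.    ] [156. 134. 136.]
mock 0.71 [  1. 316.] [ 0.4948 -0.4181  0.    ] [158. 134. 139.]
mock 0.7 [133. 298.] [ 0.5503 -0.2354  0.    ] [240. 224. 203.]
```

View pics/v2.png

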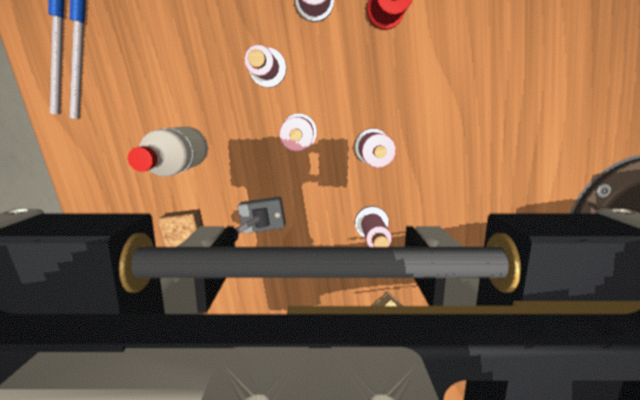

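The wrist view shows the pink jars at (133,298) and (146,372), the bottles at (69,267) and (222,368), and the edge of jar3 at (1,316). Red is at (10,380). The wrist, top and scene estimates agree within about 5 mm for most. I grasp jar2 at about (0.549, -0.2365).

send_rows([
  [[0.14, -0.2, -0.3, 0], [0.14, -0.2, -0.6, 0], [0.14, -0.2, -1, 0], [0.14, -0.2, -1, 0], [0.14, -0.2, -1, 0]],
])

```text
clock: 16.5
tool_pos: [0.5483, -0.2372, 0.1707]
orientation: [179.8, 0.0, -98.2]
force: [-0.4, 1.1, 1.1]
opening: 0.0875
gripper_force: 0.0
```

send_rows([
  [[0, 0, -0.3, 0], [0, 0, -0.5, 0], [0, 0, -0.68, 0], [0, 0, -0.68, 0], [0, 0, -0.68, 0]],
])

```text
clock: 17.12
tool_pos: [0.5514, -0.2384, 0.0391]
orientation: [-179.8, -0.0, -98.2]
force: [1.2, -0.0, -0.7]
opening: 0.0879
gripper_force: 0.0
```

send_rows([
  [[0, 0, 0, 0], [0, 0, 0, 0], [0, 0, 0, 0], [0, 0, 0, 0], [0, 0, 0, 0], [0, 0, 0.1, 0], [0, 0, 0.4, 0], [0, 0, 0.7, 0], [0, 0, 0.8, 0], [0, 0, 0.8, 0]],
], jaw=0)

```text
clock: 18.38
tool_pos: [0.55, -0.2383, 0.1978]
orientation: [-179.8, 0.0, -98.3]
force: [-0.0, -0.2, -4.5]
opening: 0.0478
gripper_force: 30.0
```

send_rows([
  [[-0.05, 0.3, 0, 0], [-0.05, 0.6, 0, 0], [-0.05, 0.9, 0, 0], [-0.05, 0.9, 0, 0]],
])

```text
clock: 18.88
tool_pos: [0.5383, -0.0548, 0.1943]
orientation: [179.8, -0.0, -98.1]
force: [0.5, 0.1, -1.9]
opening: 0.0474
gripper_force: 30.0
```

send_rows([
  [[-0.05, 0.3, 0, 0], [-0.05, 0.6, 0, 0], [-0.05, 0.9, 0, 0], [-0.05, 0.9, 0, 0]],
])

```text
clock: 19.38
tool_pos: [0.5287, 0.1244, 0.1944]
orientation: [179.9, -0.1, -98.1]
force: [0.2, -0.6, -2.8]
opening: 0.0476
gripper_force: 30.0
```

send_rows([
  [[-0.07, 0.3, 0, 0], [-0.07, 0.6, 0, 0], [-0.07, 0.75, 0, 0], [-0.07, 0.75, 0, 0], [-0.07, 0.75, 0, 0], [-0.07, 0.75, 0, 0]],
])

```text
clock: 20.12
tool_pos: [0.5154, 0.2702, 0.196]
orientation: [180.0, -0.1, -98.4]
force: [-0.1, -0.4, -2.6]
opening: 0.0476
gripper_force: 30.0
```

send_rows([
  [[0, 0.01, -0.25, 0], [0, 0.01, -0.5, 0], [0, 0.01, -0.65, 0], [0, 0.01, -0.76, 0], [0, 0.01, -0.76, 0], [0, 0.01, -0.76, 0]],
])

```text
clock: 20.88
tool_pos: [0.5159, 0.2735, 0.0454]
orientation: [-180.0, 0.0, -98.3]
force: [-0.5, 0.1, -2.5]
opening: 0.0474
gripper_force: 30.0
```

```bash
python3 - <<'E'
from h import *
a=save('scene','s5')[:,:,::-1]; b=save('top','t5')[:,:,::-1]
A=cv2.resize(a[110:240,260:440],None,fx=3.2,fy=3.2,interpolation=cv2.INTER_CUBIC); cv2.imwrite('pics/s5c.png',A)
E
```

```text
(no output)
```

View pics/s5c.png

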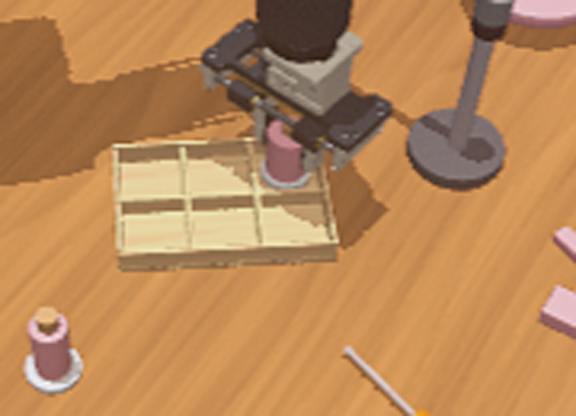

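The jar's base is centred in the far cell, at crop pixel (287,175). I release it and go for jar1.

send_rows([
  [[0, 0, -0.01, 0], [0, 0, -0.01, 0], [0, 0, -0.01, 0], [0, 0, -0.01, 0], [0, 0, 0.3, 0], [0, 0, 0.6, 0], [0, 0, 0.8, 0], [0, 0, 0.8, 0]],
], jaw=0.72)

```text
clock: 21.98
tool_pos: [0.517, 0.2749, 0.2087]
orientation: [-179.7, 0.3, -98.3]
force: [0.1, -0.2, -0.9]
opening: 0.0633
gripper_force: 0.0
```

send_rows([
  [[-0.1, -0.3, 0.3, 0], [-0.1, -0.6, 0.3, 0], [-0.1, -0.9, 0.3, 0], [-0.1, -0.9, 0.3, 0]],
], jaw=1)

```text
clock: 22.48
tool_pos: [0.4945, 0.0909, 0.2643]
orientation: [180.0, -0.0, -98.5]
force: [-0.1, 0.1, 0.9]
opening: 0.0874
gripper_force: 0.0
```

send_rows([
  [[-0.1, -0.3, 0.3, 0], [-0.1, -0.6, 0.3, 0], [-0.1, -0.8, 0.3, 0], [-0.1, -0.8, 0.3, 0], [-0.1, -0.8, 0.3, 0]],
])

```text
clock: 23.1
tool_pos: [0.4754, -0.0662, 0.3237]
orientation: [179.9, -0.0, -98.4]
force: [0.1, 0.4, -0.0]
opening: 0.0875
gripper_force: 0.0
```

```bash
python3 -c "
from h import *; look('v3')
save('top','t6'); print([(round(d['conf'],2),np.round(d['pixel']),atz('top',d['pixel'],0).round(3)) for d in ctrl.spot_point('mock4','top')])"
```

```text
tcp [ 0.4754 -0.0662  0.3237] yaw -98.4 open 0.0875
mock 0.93 [149. 333.] [ 0.4527 -0.0766  0.    ] [190. 154. 153.]
mock 0.64 [ 58. 335.] [ 0.434  -0.1998  0.    ] [235. 216. 188.]
[(0.72, array([250., 366.]), array([ 0.442, -0.191,  0.   ])), (0.66, array([206., 409.]), array([ 0.586, -0.339,  0.   ])), (0.64, array([245., 463.]), array([ 0.451, -0.517,  0.   ])), (0.63, array([231., 432.]), array([ 0.5  , -0.416,  0.   ])), (0.58, array([230., 226.]), array([0.519, 0.28 , 0.   ])), (0.58, array([260., 428.]), array([ 0.402, -0.396,  0.   ]))]
```

send_rows([
  [[-0.19, -0.3, 0, 0], [-0.19, -0.66, -0.2, 0], [-0.19, -0.66, -0.5, 0], [-0.19, -0.66, -0.8, 0], [-0.19, -0.66, -1, 0], [-0.19, -0.66, -1, 0]],
])

```text
clock: 24.05
tool_pos: [0.435, -0.1975, 0.1216]
orientation: [179.6, -0.0, -98.3]
force: [0.3, 0.4, 1.4]
opening: 0.0876
gripper_force: 0.0
```

send_rows([
  [[0, 0, -0.2, 0], [0, 0, -0.44, 0], [0, 0, -0.44, 0], [0, 0, -0.44, 0]],
])

```text
clock: 24.55
tool_pos: [0.4396, -0.1982, 0.039]
orientation: [-179.8, -0.0, -98.2]
force: [0.4, 0.2, 1.3]
opening: 0.0875
gripper_force: 0.0
```

send_rows([
  [[0, 0, 0, 0], [0, 0, 0, 0], [0, 0, 0, 0], [0, 0, 0, 0], [0, 0, 0, 0], [0, 0, 0.1, 0], [0, 0, 0.4, 0], [0, 0, 0.7, 0], [0, 0, 0.8, 0], [0, 0, 0.8, 0]],
], jaw=0)

```text
clock: 25.8
tool_pos: [0.438, -0.1983, 0.1977]
orientation: [-179.8, 0.0, -98.3]
force: [-1.0, 1.1, -3.0]
opening: 0.0472
gripper_force: 30.0
```

send_rows([
  [[0.05, 0.3, 0, 0], [0.05, 0.6, 0, 0], [0.05, 0.9, 0, 0], [0.05, 0.9, 0, 0]],
])

```text
clock: 26.3
tool_pos: [0.4465, -0.015, 0.1948]
orientation: [179.9, -0.0, -98.0]
force: [-0.0, 0.0, -2.5]
opening: 0.0475
gripper_force: 30.0
```

send_rows([
  [[0.05, 0.3, 0, 0], [0.05, 0.6, 0, 0], [0.05, 0.9, 0, 0], [0.05, 0.9, 0, 0]],
])

```text
clock: 26.8
tool_pos: [0.4569, 0.1642, 0.1946]
orientation: [179.9, -0.1, -98.1]
force: [0.7, -0.5, -2.2]
opening: 0.0472
gripper_force: 30.0
```

send_rows([
  [[0, 0.2, 0, 0], [0, 0.33, 0, 0], [0, 0.33, 0, 0], [0, 0.33, 0, 0], [0, 0.33, 0, 0]],
])

```text
clock: 27.42
tool_pos: [0.4573, 0.2264, 0.1961]
orientation: [180.0, -0.0, -98.4]
force: [0.0, -0.4, -3.2]
opening: 0.0478
gripper_force: 30.0
```

send_rows([
  [[0, 0, -0.25, 0], [0, 0, -0.5, 0], [0, 0, -0.65, 0], [0, 0, -0.77, 0], [0, 0, -0.77, 0], [0, 0, -0.77, 0]],
])

```text
clock: 28.18
tool_pos: [0.4576, 0.2273, 0.0429]
orientation: [-180.0, 0.0, -98.3]
force: [0.3, 0.8, -1.9]
opening: 0.0475
gripper_force: 30.0
```

send_rows([
  [[0, 0, 0, 0], [0, 0, 0, 0], [0, 0, 0, 0], [0, 0, 0, 0], [0, 0, 0.3, 0], [0, 0, 0.6, 0], [0, 0, 0.8, 0], [0, 0, 0.8, 0]],
], jaw=0.72)

```text
clock: 29.18
tool_pos: [0.4589, 0.229, 0.2062]
orientation: [-179.7, 0.3, -98.3]
force: [0.7, -0.5, -0.6]
opening: 0.0632
gripper_force: 0.0
```

send_rows([
  [[0.1, -0.3, 0.5, 0], [0.1, -0.6, 0.5, 0], [0.1, -1, 0.5, 0], [0.1, -1, 0.5, 0]],
], jaw=1)

```text
clock: 29.68
tool_pos: [0.4769, 0.0259, 0.3023]
orientation: [180.0, 0.0, -98.3]
force: [0.7, -0.6, -0.1]
opening: 0.0875
gripper_force: 0.0
```

send_rows([
  [[0.1, -0.3, 0.3, 0], [0.1, -0.6, 0.3, 0], [0.1, -1, 0.3, 0], [0.1, -1, 0.3, 0], [0.1, -1, 0.3, 0]],
])

```text
clock: 30.3
tool_pos: [0.4969, -0.1743, 0.3611]
orientation: [179.9, -0.0, -98.5]
force: [-0.7, 1.6, -0.7]
opening: 0.0874
gripper_force: 0.0
```

send_rows([
  [[0.1, -0.3, 0, 0], [0.1, -0.6, 0, 0], [0.1, -0.6, 0, 0], [0.1, -0.6, 0, 0], [0.1, -0.6, 0, 0]],
])

```text
clock: 30.92
tool_pos: [0.5176, -0.291, 0.3626]
orientation: [-180.0, 0.0, -98.2]
force: [-0.3, 0.2, 0.1]
opening: 0.0877
gripper_force: 0.0
```

```bash
python3 -c "
from h import *; look('v4')
save('top','t7'); print([(round(d['conf'],2),np.round(d['pixel']),atz('top',d['pixel'],0).round(3)) for d in ctrl.spot_point('mock4','top')])"
```

```text
tcp [ 0.5176 -0.291   0.3626] yaw -98.2 open 0.0877
mock 0.84 [ 76. 386.] [ 0.4023 -0.3935  0.    ] [180.  52.  48.]
mock 0.78 [273. 372.] [ 0.4552 -0.0738  0.    ] [81. 76. 75.]
mock 0.74 [132. 273.] [ 0.5836 -0.3375  0.    ] [221. 200. 184.]
mock 0.61 [ 67. 322.] [ 0.4953 -0.4199  0.    ] [237. 218. 193.]
[(0.77, array([228., 226.]), array([0.527, 0.281, 0.   ])), (0.59, array([264., 427.]), array([ 0.389, -0.393,  0.   ])), (0.53, array([248., 244.]), array([0.458, 0.222, 0.   ])), (0.36, array([245., 465.]), array([ 0.452, -0.525,  0.   ]))]
```

send_rows([
  [[-0.07, -0.3, 0, 0], [-0.07, -0.63, -0.2, 0], [-0.07, -0.63, -0.5, 0], [-0.07, -0.63, -0.8, 0], [-0.07, -0.63, -1, 0], [-0.07, -0.63, -1, 0]],
])

```text
clock: 31.88
tool_pos: [0.5016, -0.4169, 0.1591]
orientation: [179.6, 0.1, -98.3]
force: [-0.6, -0.9, 1.0]
opening: 0.0875
gripper_force: 0.0
```

send_rows([
  [[0, 0, -0.2, 0], [0, 0, -0.4, 0], [0, 0, -0.63, 0], [0, 0, -0.63, 0], [0, 0, -0.63, 0]],
])

```text
clock: 32.5
tool_pos: [0.5055, -0.4193, 0.0397]
orientation: [-179.8, -0.1, -98.2]
force: [0.8, -0.4, 0.5]
opening: 0.0876
gripper_force: 0.0
```

send_rows([
  [[0, 0, 0, 0], [0, 0, 0, 0], [0, 0, 0, 0], [0, 0, 0, 0], [0, 0, 0, 0], [0, 0, 0.1, 0], [0, 0, 0.4, 0], [0, 0, 0.7, 0], [0, 0, 0.8, 0], [0, 0, 0.8, 0]],
], jaw=0)

```text
clock: 33.75
tool_pos: [0.5045, -0.4186, 0.198]
orientation: [-179.8, -0.0, -98.3]
force: [-0.1, 0.2, -3.9]
opening: 0.0476
gripper_force: 30.0
```

send_rows([
  [[0.1, 0.3, 0, 0], [0.1, 0.6, 0, 0], [0.1, 0.9, 0, 0], [0.1, 0.9, 0, 0]],
])

```text
clock: 34.25
tool_pos: [0.5227, -0.2344, 0.1945]
orientation: [179.8, 0.1, -98.1]
force: [0.6, -0.2, -2.2]
opening: 0.0477
gripper_force: 30.0
```

send_rows([
  [[0.1, 0.3, 0, 0], [0.1, 0.6, 0, 0], [0.1, 0.9, 0, 0], [0.1, 0.9, 0, 0]],
])

```text
clock: 34.75
tool_pos: [0.543, -0.0551, 0.1947]
orientation: [179.9, 0.0, -98.1]
force: [-0.4, -0.5, -2.7]
opening: 0.0474
gripper_force: 30.0
```

send_rows([
  [[0.08, 0.3, 0, 0], [0.08, 0.6, 0, 0], [0.08, 0.9, 0, 0], [0.08, 0.9, 0, 0], [0.08, 0.9, 0, 0], [0.08, 0.9, 0, 0]],
])

```text
clock: 35.5
tool_pos: [0.5593, 0.1202, 0.1958]
orientation: [179.9, -0.0, -98.4]
force: [0.5, 0.6, -2.1]
opening: 0.0476
gripper_force: 30.0
```

send_rows([
  [[0.01, 0.25, 0, 0], [0.01, 0.46, 0, 0], [0.01, 0.46, 0, 0], [0.01, 0.46, 0, 0], [0.01, 0.46, -0.25, 0], [0.01, 0.46, -0.5, 0], [0.01, 0.46, -0.65, 0], [0.01, 0.46, -0.77, 0], [0.01, 0.46, -0.77, 0], [0.01, 0.46, -0.77, 0]],
])

```text
clock: 36.75
tool_pos: [0.5618, 0.2128, 0.043]
orientation: [-180.0, 0.0, -98.4]
force: [0.1, 0.7, -1.5]
opening: 0.0475
gripper_force: 30.0
```

```bash
python3 - <<'E'
from h import *
a=save('scene','s8')[:,:,::-1]
A=cv2.resize(a[110:240,260:440],None,fx=3.2,fy=3.2,interpolation=cv2.INTER_CUBIC); cv2.imwrite('pics/s8c.png',A)
E
```

```text
(no output)
```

View pics/s8c.png

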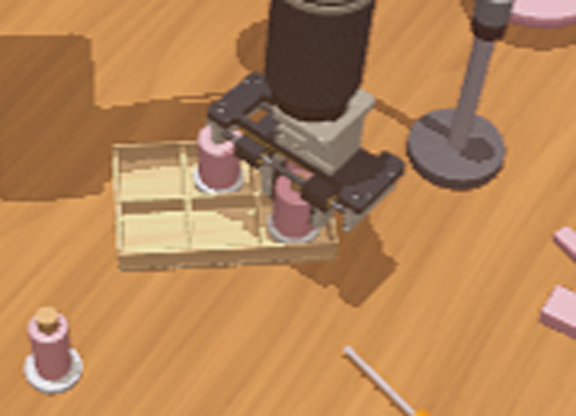

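Jar3 sits in cell B at crop pixel (295,225), and jar1 is in C. I release and go for bottle2.

send_rows([
  [[0, 0, 0, 0], [0, 0, 0, 0], [0, 0, 0, 0], [0, 0, 0, 0], [0, 0, 0.3, 0], [0, 0, 0.6, 0], [0, 0, 0.8, 0], [0, 0, 0.8, 0]],
], jaw=0.72)

```text
clock: 37.8
tool_pos: [0.5631, 0.2148, 0.2067]
orientation: [-179.7, 0.3, -98.3]
force: [0.4, -0.7, -1.0]
opening: 0.0634
gripper_force: 0.0
```

send_rows([
  [[0.05, -0.3, 0.5, 0], [0.05, -0.6, 0.5, 0], [0.05, -1, 0.5, 0], [0.05, -1, 0.5, 0]],
], jaw=1)

```text
clock: 38.3
tool_pos: [0.5709, 0.0119, 0.3023]
orientation: [180.0, 0.0, -98.3]
force: [0.2, 0.8, -0.6]
opening: 0.0874
gripper_force: 0.0
```

send_rows([
  [[0.06, -0.3, 0, 0], [0.06, -0.6, 0, 0], [0.06, -1, 0, 0], [0.06, -1, 0, 0], [0.06, -1, 0, 0]],
])

```text
clock: 38.92
tool_pos: [0.583, -0.1873, 0.3013]
orientation: [179.9, 0.0, -98.4]
force: [0.8, -0.1, -0.4]
opening: 0.0875
gripper_force: 0.0
```

send_rows([
  [[0, -0.31, 0, 0], [0, -0.31, 0, 0], [0, -0.31, 0, 0], [0, -0.31, 0, 0]],
])

```text
clock: 39.42
tool_pos: [0.5837, -0.2469, 0.3026]
orientation: [-180.0, 0.0, -98.2]
force: [-1.1, 0.4, 0.1]
opening: 0.0872
gripper_force: 0.0
```

```bash
python3 -c "
from h import *; look('v5')
for c in ('top','scene'): save(c,c+'9'); print(c,[(round(d['conf'],2),atz(c,d['pixel'],0).round(3)) for d in ctrl.spot_point('mock4',c)])"
```

```text
tcp [ 0.5837 -0.2469  0.3026] yaw -98.2 open 0.0872
mock 0.93 [ 26. 447.] [ 0.3976 -0.3956  0.    ] [104.  23.  21.]
mock 0.6 [ 95. 310.] [ 0.5828 -0.3363  0.    ] [239. 212. 164.]
top [(0.8, array([0.565, 0.209, 0.   ])), (0.72, array([ 0.4  , -0.391,  0.   ])), (0.7, array([0.522, 0.274, 0.   ])), (0.6, array([0.454, 0.227, 0.   ])), (0.55, array([ 0.456, -0.515,  0.   ]))]
scene [(0.76, array([ 0.399, -0.396,  0.   ])), (0.75, array([0.45 , 0.248, 0.   ])), (0.74, array([0.503, 0.289, 0.   ])), (0.71, array([ 0.583, -0.334,  0.   ])), (0.62, array([0.568, 0.224, 0.   ]))]
```

send_rows([
  [[0, -0.3, 0, 0], [0, -0.45, -0.2, 0], [0, -0.45, -0.5, 0], [0, -0.45, -0.8, 0], [0, -0.45, -1, 0], [0, -0.45, -1, 0]],
])

```text
clock: 40.48
tool_pos: [0.5812, -0.3375, 0.0991]
orientation: [179.6, 0.1, -98.3]
force: [0.4, 0.1, 1.8]
opening: 0.0873
gripper_force: 0.0
```

send_rows([
  [[0, 0, -0.2, 0], [0, 0, -0.3, 0], [0, 0, -0.3, 0], [0, 0, -0.3, 0]],
])

```text
clock: 40.98
tool_pos: [0.585, -0.3388, 0.0451]
orientation: [-179.8, -0.1, -98.3]
force: [0.2, -0.5, 0.9]
opening: 0.0875
gripper_force: 0.0
```

send_rows([
  [[0, 0, 0, 0], [0, 0, 0, 0], [0, 0, 0, 0], [0, 0, 0, 0], [0, 0, 0, 0], [0, 0, 0, 0], [0, 0, 0.1, 0], [0, 0, 0.4, 0], [0, 0, 0.7, 0], [0, 0, 0.8, 0], [0, 0, 0.8, 0]],
], jaw=0)

```text
clock: 42.35
tool_pos: [0.5842, -0.3384, 0.2042]
orientation: [-179.8, -0.0, -98.3]
force: [-0.6, -0.3, -2.4]
opening: 0.0377
gripper_force: 30.0
```

send_rows([
  [[-0.1, 0.3, 0, 0], [-0.1, 0.6, 0, 0], [-0.1, 0.9, 0, 0], [-0.1, 0.9, 0, 0]],
])

```text
clock: 42.85
tool_pos: [0.5625, -0.1545, 0.2006]
orientation: [179.8, 0.0, -98.1]
force: [0.4, 0.6, -2.4]
opening: 0.0375
gripper_force: 30.0
```

send_rows([
  [[-0.1, 0.3, 0, 0], [-0.1, 0.6, 0, 0], [-0.1, 0.9, 0, 0], [-0.1, 0.9, 0, 0]],
])

```text
clock: 43.35
tool_pos: [0.5428, 0.0246, 0.2008]
orientation: [179.9, -0.0, -98.1]
force: [-0.3, -0.9, -2.0]
opening: 0.0379
gripper_force: 30.0
```

send_rows([
  [[-0.21, 0.3, 0, 0], [-0.21, 0.6, 0, 0], [-0.21, 0.72, 0, 0], [-0.21, 0.72, 0, 0], [-0.21, 0.72, 0, 0], [-0.21, 0.72, 0, 0]],
])

```text
clock: 44.1
tool_pos: [0.5014, 0.1644, 0.202]
orientation: [180.0, -0.0, -98.4]
force: [-0.2, 0.3, -2.5]
opening: 0.0373
gripper_force: 30.0
```

send_rows([
  [[0, 0.01, -0.25, 0], [0, 0.01, -0.5, 0], [0, 0.01, -0.65, 0], [0, 0.01, -0.77, 0], [0, 0.01, -0.77, 0], [0, 0.01, -0.77, 0]],
])

```text
clock: 44.85
tool_pos: [0.5017, 0.1671, 0.0488]
orientation: [-180.0, 0.0, -98.4]
force: [0.4, 0.4, -2.1]
opening: 0.0372
gripper_force: 30.0
```

send_rows([
  [[0, 0, 0, 0], [0, 0, 0, 0], [0, 0, 0, 0], [0, 0, 0, 0], [0, 0, 0.3, 0], [0, 0, 0.6, 0], [0, 0, 0.8, 0], [0, 0, 0.8, 0]],
], jaw=0.62)

```text
clock: 45.85
tool_pos: [0.5031, 0.1687, 0.2124]
orientation: [-179.7, 0.3, -98.3]
force: [0.2, -0.1, -0.8]
opening: 0.0541
gripper_force: 0.0
```

send_rows([
  [[-0.2, -0.3, 0.5, 0], [-0.2, -0.6, 0.5, 0], [-0.2, -0.65, 0.5, 0], [-0.2, -0.65, 0.5, 0]],
], jaw=1)

```text
clock: 46.35
tool_pos: [0.4611, 0.0357, 0.3097]
orientation: [-179.9, 0.1, -98.5]
force: [-0.1, 0.5, -0.0]
opening: 0.0859
gripper_force: 0.0
```

```bash
python3 -c "
from h import *; look('v6')
for c in ('top','scene'): save(c,c+'10'); print(c,[(round(d['conf'],2),atz(c,d['pixel'],0).round(3)) for d in ctrl.spot_point('mock4',c)])"
```

```text
tcp [0.4611 0.0357 0.3097] yaw -98.5 open 0.0859
mock 0.92 [250. 306.] [0.5025 0.1717 0.    ] [101.  92.  91.]
mock 0.89 [279. 274.] [0.5598 0.2128 0.    ] [96. 77. 78.]
mock 0.74 [ 81. 311.] [ 0.4577 -0.0717  0.    ] [238. 214. 180.]
mock 0.63 [278. 340.] [0.4566 0.2268 0.    ] [92. 76. 77.]
mock 0.6 [311. 310.] [0.5127 0.2779 0.    ] [110.  99.  87.]
mock 0.53 [ 69. 180.] [ 0.6292 -0.1126  0.    ] [124. 123. 123.]
top [(0.84, array([ 0.44 , -0.517,  0.   ])), (0.78, array([0.518, 0.273, 0.   ])), (0.75, array([0.568, 0.213, 0.   ])), (0.73, array([ 0.397, -0.403,  0.   ])), (0.59, array([ 0.455, -0.07 ,  0.   ])), (0.54, array([0.453, 0.227, 0.   ])), (0.49, array([0.501, 0.167, 0.   ]))]
scene [(0.8, array([0.5  , 0.165, 0.   ])), (0.78, array([0.457, 0.239, 0.   ])), (0.75, array([ 0.452, -0.078,  0.   ])), (0.75, array([ 0.771, -0.074,  0.   ])), (0.74, array([ 0.454, -0.519,  0.   ])), (0.64, array([ 0.399, -0.386,  0.   ])), (0.62, array([0.517, 0.282, 0.   ])), (0.61, array([0.564, 0.228, 0.   ])), (0.38, array([ 0.722, -0.224,  0.   ]))]
```

send_rows([
  [[-0.03, -0.3, 0, 0], [-0.03, -0.54, -0.2, 0], [-0.03, -0.54, -0.5, 0], [-0.03, -0.54, -0.8, 0], [-0.03, -0.54, -1, 0], [-0.03, -0.54, -1, 0]],
])

```text
clock: 47.4
tool_pos: [0.4532, -0.0704, 0.1057]
orientation: [179.6, -0.2, -98.3]
force: [1.1, 0.3, 1.2]
opening: 0.0875
gripper_force: 0.0
```

send_rows([
  [[0, 0, -0.2, 0], [0, 0, -0.33, 0], [0, 0, -0.33, 0], [0, 0, -0.33, 0]],
])

```text
clock: 47.9
tool_pos: [0.457, -0.0698, 0.0443]
orientation: [-179.9, 0.0, -98.2]
force: [0.2, -0.9, 0.1]
opening: 0.0878
gripper_force: 0.0
```

send_rows([
  [[0, 0, 0, 0], [0, 0, 0, 0], [0, 0, 0, 0], [0, 0, 0, 0], [0, 0, 0, 0], [0, 0, 0, 0], [0, 0, 0.1, 0], [0, 0, 0.4, 0], [0, 0, 0.7, 0], [0, 0, 0.8, 0], [0, 0, 0.8, 0]],
], jaw=0)

```text
clock: 49.28
tool_pos: [0.4561, -0.0701, 0.2036]
orientation: [-179.8, 0.1, -98.3]
force: [-0.1, -0.2, -3.5]
opening: 0.0378
gripper_force: 30.0
```

send_rows([
  [[-0.07, 0.3, 0, 0], [-0.07, 0.6, 0, 0], [-0.07, 0.9, 0, 0], [-0.07, 0.97, 0, 0], [-0.07, 0.97, 0, 0], [-0.07, 0.97, 0, 0]],
])

```text
clock: 50.02
tool_pos: [0.4408, 0.1226, 0.2014]
orientation: [179.9, -0.1, -98.3]
force: [-0.2, -0.7, -4.0]
opening: 0.0375
gripper_force: 30.0
```

send_rows([
  [[0, 0, -0.25, 0], [0, 0, -0.5, 0], [0, 0, -0.65, 0], [0, 0, -0.77, 0], [0, 0, -0.77, 0], [0, 0, -0.77, 0]],
])

```text
clock: 50.78
tool_pos: [0.4416, 0.1229, 0.0488]
orientation: [180.0, -0.0, -98.4]
force: [-0.3, 0.8, -3.1]
opening: 0.0375
gripper_force: 30.0
```

send_rows([
  [[0, 0, 0, 0], [0, 0, 0, 0], [0, 0, 0, 0], [0, 0, 0, 0], [0, 0, 0.3, 0], [0, 0, 0.6, 0], [0, 0, 0.9, 0], [0, 0, 0.9, 0]],
], jaw=0.62)

```text
clock: 51.78
tool_pos: [0.4437, 0.1251, 0.2337]
orientation: [-179.6, 0.4, -98.3]
force: [-0.4, -0.6, -1.6]
opening: 0.0541
gripper_force: 0.0
```

send_rows([
  [[0.1, -0.3, 0.8, 0], [0.1, -0.5, 0.8, 0], [0.1, -0.5, 0.8, 0], [0.1, -0.5, 0.8, 0]],
], jaw=0.7)

```text
clock: 52.28
tool_pos: [0.4627, 0.0221, 0.3918]
orientation: [-179.7, 0.1, -98.4]
force: [0.1, 0.3, -0.9]
opening: 0.0616
gripper_force: 0.0
```

```bash
python3 -c "
from h import *; look('v7')
for c in ('top','scene'): 
  im=save(c,c+'11'); print(c,[(round(d['conf'],2),atz(c,d['pixel'],0).round(3)) for d in ctrl.spot_point('mock4',c)]);print([(d['conf'],d['pixel'],atz(c,d['pixel'],.267).round(3)) for d in ctrl.spot_point('lamp_grip',c)])
  r=(slice(110,240),slice(260,440)) if c=='scene' else (slice(170,300),slice(160,340))
  cv2.imwrite('pics/%s11c.png'%c,cv2.resize(im[r][:,:,::-1],None,fx=3,fy=3,interpolation=cv2.INTER_CUBIC))
a=cv2.hconcat([cv2.imread('pics/scene11c.png')[:,:400],cv2.imread('pics/top11c.png')[:,:400]]);cv2.imwrite('pics/c11.png',a)
"
```

```text
tcp [0.4627 0.0221 0.3918] yaw -98.4 open 0.0616
mock 0.96 [208. 339.] [0.4442 0.1233 0.    ] [177. 152. 154.]
mock 0.88 [294. 313.] [0.5156 0.2838 0.    ] [150. 115. 120.]
mock 0.83 [264. 338.] [ 0.4605  0.2286 -0.    ] [80. 80. 79.]
mock 0.63 [240. 307.] [0.5092 0.175  0.    ] [147. 116. 117.]
mock 0.56 [263. 284.] [0.5582 0.2131 0.    ] [81. 80. 79.]
top [(0.73, array([0.521, 0.278, 0.   ])), (0.72, array([ 0.396, -0.395,  0.   ])), (0.71, array([0.5  , 0.171, 0.   ])), (0.7, array([ 0.442, -0.516,  0.   ])), (0.58, array([0.566, 0.215, 0.   ])), (0.47, array([0.454, 0.226, 0.   ]))]
[(0.68, [279.4, 147.9], array([0.384, 0.446, 0.267]))]
scene [(0.88, array([0.512, 0.173, 0.   ])), (0.77, array([0.437, 0.112, 0.   ])), (0.77, array([0.552, 0.219, 0.   ])), (0.73, array([0.516, 0.287, 0.   ])), (0.6, array([ 0.449, -0.52 ,  0.   ])), (0.55, array([ 0.402, -0.389,  0.   ])), (0.54, array([0.466, 0.238, 0.   ])), (0.26, array([ 0.771, -0.078,  0.   ]))]
[(0.6, [63.4, 351.4], array([0.397, 0.457, 0.267]))]
```

View pics/c11.png

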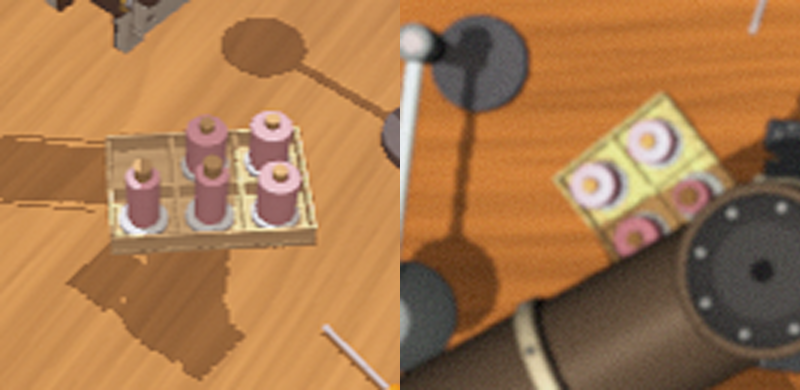

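All five mock-ups stand upright in their cells, and only cell E is empty. Next I swing the lamp back.

send_rows([
  [[-0.2, 0.3, 0, -0.12], [-0.2, 0.6, 0, -0.24], [-0.2, 1, 0, -0.4], [-0.2, 1, 0, -0.4], [-0.2, 1, 0, -0.4]],
])

```text
clock: 53.3
tool_pos: [0.4207, 0.2266, 0.3872]
orientation: [180.0, -0.1, -132.5]
force: [0.1, 0.6, -0.7]
opening: 0.0615
gripper_force: 0.0
```

send_rows([
  [[-0.19, 0.3, 0, -0.12], [-0.19, 0.6, 0, -0.24], [-0.19, 1, 0, -0.35], [-0.19, 1, 0, -0.35], [-0.19, 1, 0, -0.35]],
])

```text
clock: 53.92
tool_pos: [0.383, 0.425, 0.3868]
orientation: [-179.9, -0.1, -162.6]
force: [0.7, -0.2, -0.5]
opening: 0.0615
gripper_force: 0.0
```

send_rows([
  [[0, 0.1, 0, 0], [0, 0.1, 0, 0], [0, 0.1, 0, 0], [0, 0.1, 0, 0]],
])

```text
clock: 54.42
tool_pos: [0.3836, 0.4431, 0.389]
orientation: [180.0, 0.0, -162.8]
force: [-0.3, 0.0, 0.3]
opening: 0.0616
gripper_force: 0.0
```

```bash
python3 -c "
from h import *
o=ctrl.get_obs();print(o['tool_pos'],o['orientation'],o['joint_pos'])
c='scene';im=save(c,c+'12');print([(d['conf'],d['pixel'],atz(c,d['pixel'],.267).round(3)) for d in ctrl.spot_point('lamp_grip',c)])
print('tcp px expected; view')
cv2.imwrite('pics/s12c.png',cv2.resize(im[0:170,260:480][:,:,::-1],None,fx=3,fy=3,interpolation=cv2.INTER_CUBIC))
"
```

```text
[0.38356505 0.44308874 0.38897135] [ 1.79974494e+02  2.45257114e-02 -1.62788914e+02] [ 6.82242195e+01  8.67031732e+00  5.39060417e+00  3.02161995e-03
 -8.66850310e+01 -1.41013302e+02]
[(0.83, [62.1, 349.1], array([0.387, 0.459, 0.267]))]
tcp px expected; view
```

View pics/s12c.png

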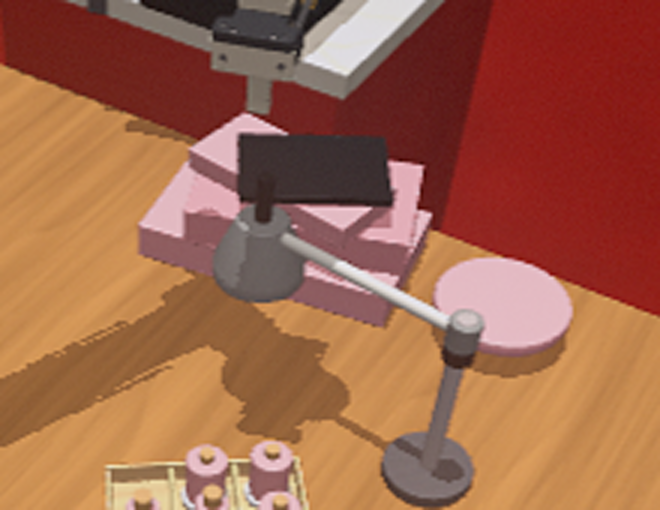

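send_rows([
  [[0, 0.02, -0.3, 0], [0, 0.02, -0.68, 0], [0, 0.02, -0.68, 0], [0, 0.02, -0.68, 0], [0, 0.02, -0.68, 0]],
])

```text
clock: 55.15
tool_pos: [0.3843, 0.449, 0.2555]
orientation: [179.8, 0.2, -162.7]
force: [0.3, -0.3, 0.6]
opening: 0.0614
gripper_force: 0.0
```

send_rows([
  [[0, 0, 0, 0], [0, 0, 0, 0], [0, 0, 0, 0], [0, 0, 0, 0]],
], jaw=0.33)

```text
clock: 55.65
tool_pos: [0.3834, 0.4477, 0.2527]
orientation: [180.0, 0.0, -162.8]
force: [-0.2, -0.2, -0.2]
opening: 0.0304
gripper_force: 0.0
```

```bash
python3 - <<'E'
from h import *
o=ctrl.get_obs();p=o['tool_pos'][:2];print(p,o['tool_pos'][2],o['opening'])
c=np.array([.653,.419]);v=p-c;a0=np.arctan2(v[1],v[0])%(2*np.pi);a1=np.radians(231.8);print(np.linalg.norm(v),np.degrees(a1-a0))
pts=[c+.27*np.array([np.cos(a),np.sin(a)]) for a in np.linspace(a0,a1,15)]
b=p
for i,q in enumerate(pts):
    print(i,((q-b)/.2).round(3), round((a1-a0)*(i%7 if i!=7 and i!=14 else 7)/14/1.5,2))
    if i==7:b=q
E
```

```text
[0.3834262  0.44770214] 0.25267213344987827 0.030420196405796303
0.2710974864411253 57.87751730978571
0 [ 0.005 -0.001] 0.0
1 [-0.001 -0.098] 0.05
2 [-0.001 -0.195] 0.1
3 [ 0.006 -0.292] 0.14
4 [ 0.02  -0.389] 0.19
5 [ 0.041 -0.484] 0.24
6 [ 0.069 -0.577] 0.29
7 [ 0.104 -0.668] 0.34
8 [ 0.041 -0.088] 0.05
9 [ 0.088 -0.173] 0.1
10 [ 0.142 -0.255] 0.14
11 [ 0.201 -0.332] 0.19
12 [ 0.265 -0.405] 0.24
13 [ 0.335 -0.473] 0.29
14 [ 0.409 -0.536] 0.34
```

send_rows([
  [[0, -0.1, 0, 0.05], [0, -0.19, 0, 0.1], [0.01, -0.29, 0, 0.14], [0.02, -0.39, 0, 0.19], [0.04, -0.48, 0, 0.24], [0.07, -0.58, 0, 0.29], [0.1, -0.67, 0, 0.34]],
])

```text
clock: 56.52
tool_pos: [0.4032, 0.3132, 0.2525]
orientation: [180.0, 0.0, -133.4]
force: [0.3, 1.5, -0.3]
opening: 0.029
gripper_force: 0.5
```

send_rows([
  [[0.04, -0.09, 0, 0.05], [0.09, -0.17, 0, 0.1], [0.14, -0.25, 0, 0.14], [0.2, -0.33, 0, 0.19], [0.26, -0.4, 0, 0.24], [0.34, -0.47, 0, 0.29], [0.42, -0.54, 0, 0.34], [0.42, -0.54, 0, 0.34], [0.42, -0.54, 0, 0.34]],
])

```text
clock: 57.65
tool_pos: [0.4873, 0.2058, 0.2525]
orientation: [180.0, 0.0, -104.4]
force: [0.6, -0.1, -0.1]
opening: 0.0289
gripper_force: 0.0
```

send_rows([
  [[0, 0, 0, 0], [0, 0, 0, 0], [0, 0, 0, 0], [0, 0, 0.3, 0], [0, 0, 0.6, 0], [0, 0, 0.7, 0], [0, 0, 0.7, 0]],
], jaw=0.7)

```text
clock: 58.52
tool_pos: [0.4878, 0.2061, 0.3944]
orientation: [-179.9, 0.2, -104.3]
force: [0.2, 0.1, -0.3]
opening: 0.0613
gripper_force: 0.0
```

send_rows([
  [[0.3, -0.4, 0, 0.1], [0.5, -0.8, 0, 0.13], [0.5, -1, 0, 0.13], [0.5, -1, 0, 0.13], [0.5, -1, 0, 0.13]],
])

```text
clock: 59.15
tool_pos: [0.5875, 0.0033, 0.3904]
orientation: [179.8, -0.1, -93.4]
force: [-0.3, 0.6, -0.9]
opening: 0.0618
gripper_force: 0.0
```

```bash
python3 -c "
from h import *
o=ctrl.get_obs();print(o['tool_pos'],o['orientation'])
w=ctrl.calibration('wrist');save('wrist','w13');print([(d['conf'],atz('wrist',d['pixel'],.092,w).round(3)) for d in ctrl.spot_point('switch_tip','wrist')])
for c in ('top','scene'):
  im=save(c,c+'13')
  for n,z in (('lamp_grip',.267),('switch_tip',.092),('lamp_base',0)): print(c,n,[(round(d['conf'],2),np.round(d['pixel']),atz(c,d['pixel'],z).round(3)) for d in ctrl.spot_point(n,c)][:2])
  cv2.imwrite('pics/%s13c.png'%c,cv2.resize(im[60:320,150:480][:,:,::-1],None,fx=2.2,fy=2.2,interpolation=cv2.INTER_CUBIC))
"
```

```text
[0.5874569  0.00330653 0.39041973] [ 1.79821773e+02 -6.24078176e-02 -9.33599898e+01]
[(0.59, array([ 0.663, -0.116,  0.092]))]
top lamp_grip [(0.88, array([242., 237.]), array([0.484, 0.196, 0.267]))]
top switch_tip [(0.38, array([186., 345.]), array([ 0.651, -0.121,  0.092]))]
top lamp_base [(0.73, array([193., 186.]), array([0.65 , 0.414, 0.   ]))]
scene lamp_grip [(0.97, array([118., 337.]), array([0.495, 0.203, 0.267]))]
scene switch_tip [(0.67, array([163., 348.]), array([0.544, 0.211, 0.092])), (0.45, array([254., 325.]), array([ 0.66 , -0.116,  0.092]))]
scene lamp_base [(0.85, array([156., 402.]), array([0.656, 0.422, 0.   ]))]
```

View pics/scene13c.png

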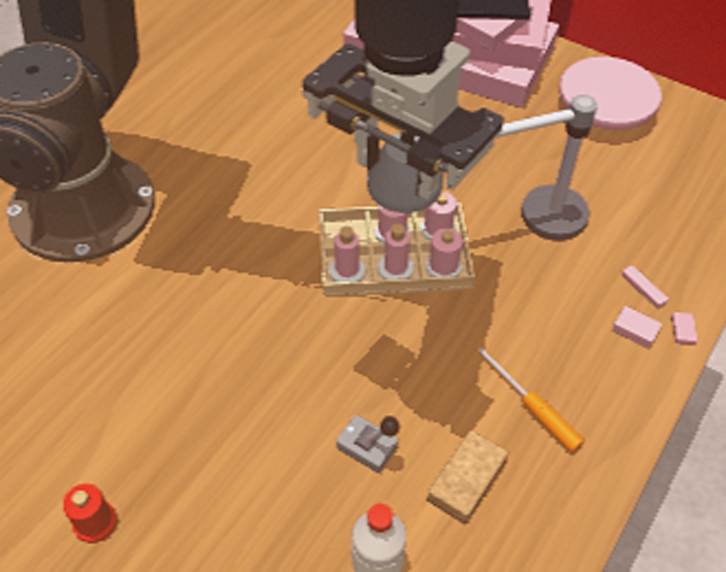

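The shade is over the tray (12 mm off) and the lever at (254,325) is still off. Last, I switch it on.

send_rows([
  [[0.39, -0.3, 0, 0], [0.39, -0.6, 0, 0], [0.39, -0.6, 0, 0], [0.39, -0.6, -0.4, 0], [0.39, -0.6, -0.8, 0], [0.39, -0.6, -1, 0], [0.39, -0.6, -1, 0]],
])

```text
clock: 60.52
tool_pos: [0.6628, -0.1139, 0.1884]
orientation: [179.6, -0.0, -93.2]
force: [0.1, -0.2, -0.1]
opening: 0.0613
gripper_force: 0.0
```

send_rows([
  [[0, 0, -0.2, 0], [0, 0, -0.4, 0], [0, 0, -0.55, 0], [0, 0, -0.55, 0], [0, 0, -0.55, 0]],
])

```text
clock: 61.15
tool_pos: [0.6674, -0.1142, 0.0854]
orientation: [-179.8, -0.0, -93.1]
force: [1.2, 0.1, 0.9]
opening: 0.0614
gripper_force: 0.0
```

send_rows([
  [[-0.1, 0, 0, 0], [-0.2, 0, 0, 0], [-0.3, 0, 0, 0], [-0.4, 0, 0, 0], [-0.48, 0, 0, 0], [-0.48, 0, 0, 0]],
])

```text
clock: 61.9
tool_pos: [0.5738, -0.1138, 0.0859]
orientation: [-179.4, 0.1, -93.1]
force: [7.4, -0.1, -0.0]
opening: 0.0615
gripper_force: 3.5
```

```bash
python3 -c "
from h import *
for c in ('wrist','scene'):
  w=ctrl.calibration(c);save(c,c+'14');print([(d['conf'],atz(c,d['pixel'],z,w).round(3)) for n,z in (('switch_tip',.092),('switch_base',0)) for d in ctrl.spot_point(n,c)[:1]])
"
```

```text
[(0.81, array([ 0.592, -0.115,  0.092])), (0.81, array([ 0.632, -0.114,  0.   ]))]
[(0.52, array([ 0.589, -0.107,  0.092])), (0.8, array([ 0.628, -0.111,  0.   ]))]
```

The lever is against its end stop (7 N). I back off a little, rise clear and check everything.

send_rows([
  [[0.03, 0, 0, 0], [0.05, 0, 0, 0], [0.05, 0, 0, 0], [0.05, 0, 0.3, 0], [0.05, 0, 0.6, 0], [0.05, 0, 1, 0], [0.05, 0, 1, 0], [0.05, -0.5, 1, 0], [0.05, -0.8, 1, 0], [0.05, -0.8, 1, 0], [0.05, -0.8, 1, 0]],
])

```text
clock: 63.58
tool_pos: [0.5783, -0.2766, 0.2807]
orientation: [179.8, 0.0, -93.4]
force: [-0.4, 0.1, -0.8]
opening: 0.0616
gripper_force: 0.0
```

```bash
python3 -c "
from h import *
for c in ('top','scene'):
  im=save(c,c+'15')
  for n,z in (('lamp_grip',.267),('switch_tip',.092),('mock1',0)): print(c,n,[(round(d['conf'],2),atz(c,d['pixel'],z).round(3).tolist()) for d in ctrl.spot_point(n,c)][:8])
cv2.imwrite('pics/f.png',cv2.resize(im[60:320,150:480][:,:,::-1],None,fx=2.2,fy=2.2,interpolation=cv2.INTER_CUBIC))
"
```

```text
top lamp_grip [(0.66, [0.484, 0.199, 0.267])]
top switch_tip []
top mock1 [(0.72, [0.566, 0.212, 0.0]), (0.71, [0.449, 0.123, 0.0]), (0.63, [0.498, 0.161, 0.0]), (0.57, [0.396, -0.405, 0.0]), (0.55, [0.521, 0.272, 0.0]), (0.49, [0.439, -0.518, 0.0])]
scene lamp_grip [(0.73, [0.489, 0.211, 0.267])]
scene switch_tip [(0.49, [0.59, -0.117, 0.092])]
scene mock1 [(0.76, [0.56, 0.216, 0.0]), (0.75, [0.403, -0.392, 0.0]), (0.74, [0.488, 0.169, 0.0]), (0.74, [0.458, -0.509, 0.0]), (0.72, [0.455, 0.231, 0.0]), (0.5, [0.437, 0.11, 0.0]), (0.5, [0.518, 0.281, 0.0])]
```

View pics/f.png

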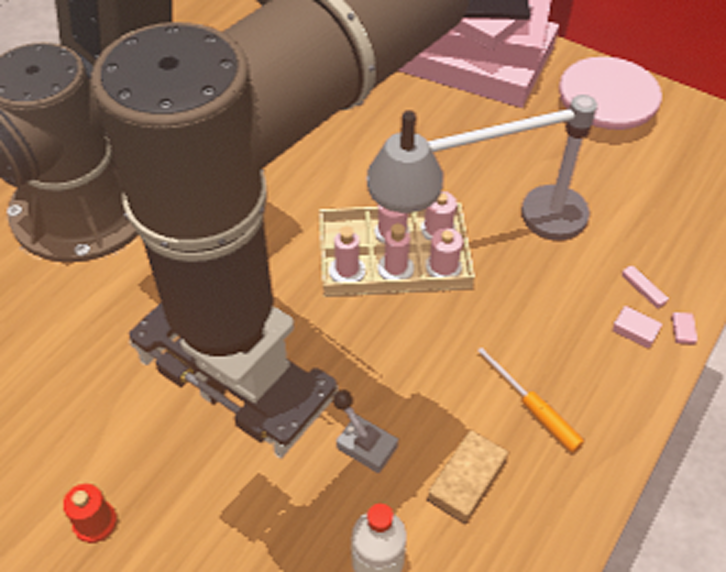

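The five mock-ups stand in the tray and the shade is over it. The lever, at crop pixel (343,399), leans to the dot end, so the lamp is on. The bystanders have not moved, and the robot touches nothing.

```bash
python3 -c "
from plant import ctrl
print(ctrl.close_job())"
```

```text
the job is handed in; nothing more can be done
None
```

I handed the job in and got no verdict back: in the last pictures all five pink mock-ups stand upright in separate tray cells, the lamp is back over the tray and switched on, and the glue bottle, sanding block and screwdriver look unmoved.

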